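# Charge the cleaning brush at the dosing station

### The job

Get the parts brush ready for scrubbing castings: gently press the pump cap of the dosing station all the way down and let it come back up, so that a shot of cleaner goes into the dip pot. Then take the standing brush, dip its bristles into the pot until they nearly reach the bottom, and set it down (do not drop it) upright in the middle part of the shallow drip dish, bristles down, flat on the dish's floor, and let go. Leave the other things on the bench where they are and do not strike or shove the station.

Things in the scene. Friction and masses are not known exactly. Their poses are not given: they have to be found in the camera images.
- station: Dosing station, fixed: dark steel plate 130 x 290 x 8 mm with a grey canister (84 mm wide, 130 mm high) under a black sprung pump cap at y = -85 mm, and an open steel dip pot at y = +85 mm. Origin: centre of the plate's underside. A copper pipe, 8 mm thick, runs from canister to pot along x = 0 at z = 92 mm and ends 10 mm inside the near rim at z = 80 mm. Cap top at z = 165 mm.
- pump_cap (a joint): How far the pump cap is pressed, in m: 0 = up, 0.012 = fully down against a hard stop. A spring returns it: about 1.4 N to start it, about 5 N when fully down.
- cap_top (a point): Centre of the top face of the pump cap: a flat black round cap 48 mm in diameter and 22 mm high. Moves straight down with the cap.
- pot_in (a point): Centre of the inner floor of the open dip pot: round, plain steel, inner diameter 102 mm, wall 4 mm, inner depth 60 mm (rim 60 mm above this point, 72 mm above the bench). Fixed to the station.
- brush: Stubby round brush standing on its black bristles on the bench, 150 mm tall, about 100 to 190 g. Origin: centre of the bristles' lower end, z up the handle. Rigid bristles 44 mm long, 44 mm diameter; steel ferrule 43 mm diameter to z = 62 mm; pale wooden handle, a plain cylinder 30 mm in diameter from z = 85 to 150 mm: grip here.
- dish_in (a point): Centre of the floor of the shallow round steel drip dish, fixed to the bench: floor 3 mm above the bench, inner diameter 118 mm at the floor, rim 130 mm wide outside and 10 mm above the bench. Empty.
- casting_a: Bystander: die-cast aluminium flange ring lying flat, 120 mm outside, 72 mm hole, 8 mm thick (11 mm over its bosses). Origin at the centre of its underside.
- casting_b: Bystander: the lower of two stacked flange rings like casting_a.
- casting_c: Bystander: the upper of the two stacked flange rings.
- can: Bystander: plain grey flat-topped tin standing upright, 60 mm diameter, 150 mm tall, loose. Origin at the centre of its underside. Not the pump canister.
- jar: Bystander: small white jar with steel lid, 54 mm diameter, 65 mm tall, loose. Origin at the centre of its underside.
- spanner: Bystander: steel spanner 160 mm long, lying flat.
Things that resemble listed ones, but are neither listed nor needed, are in the scene too. Leave any blue or orange look-alike of the brush alone.

How it is judged (in metres and radians):
On the way, in this order (a step that is already met when the one before it is completed fails the run):
1. the pump cap is pressed at least 9.5 of its 12 mm (value of joint pump_cap above 0.0095 m), for 0.05 s.
2. the pump cap is back up (within 3 mm) (value of joint pump_cap below 0.003 m), for 0.1 s.
3. the brush, held in the fingers, has its bristle end inside the pot within 25 mm of its floor (contact force between the fingers and brush above 0.5 N and horizontal distance between brush and pot_in below 0.045 m and z of brush in the frame of pot_in below 0.025 m), for 0.1 s.
4. the brush, still held, is lowered upright into the dish to within 10 mm of its floor (contact force between the fingers and brush above 0.5 N and horizontal distance between brush and dish_in below 0.037 m and z of brush in the frame of dish_in below 0.01 m and angle between brush's own z axis and vertical below 0.25 rad), for 0.05 s.
At the end, for the whole second after the job is handed in: The brush stands by itself upright (within 0.08 rad), at rest, bristles down flat on the drip dish's floor (within 4 mm), its axis within 37 mm of the dish's centre; the pump cap is up (within 3 mm) (horizontal distance between brush and dish_in below 0.037 m and z of brush in the frame of dish_in between -0.004 and 0.004 m and angle between brush's own z axis and vertical below 0.08 rad and linear speed of brush below 0.02 m/s and value of joint pump_cap below 0.003 m); the robot touches nothing.
It fails at once if a bystander (castings, tin, jar, spanner) is moved more than 30 mm (distance of any of casting_a, casting_b, casting_c, can, jar, spanner from where it was at the start of the episode above 0.03 m).
It fails at once if the station is struck or pushed with more than 40 N (contact force between anything else and station above 40 N).
It also fails if it takes over 64 s, if anything falls off the work surface, if the arm or the gripper's body presses on something with over 40 N, if the wrist force passes 120 N, or if a joint passes its speed limit or range.

### The arm

A 7-joint arm with a two-finger parallel gripper is mounted at the origin on the work surface. World frame = base frame: x ahead of the robot, y to its left, z up, the work surface at z = 0. Lengths are in m, angles in degrees, forces in N, time in s.
With the tool pointing down it reaches from about 0.425 to 0.875 m from the base axis. Payload 4.7 kg.
Tool frame: the origin (TCP) lies at the centre of the arm's flange, where the gripper is bolted on; the fingertips stand 182 mm ahead of it and the grasp point (between the pads) lies 164 mm ahead of it; z points along the fingers, x is the direction in which the jaws open and shut, and the axes are right-handed (so a half turn about z gives the same grasp; the last joint's range is limited). The gripper opens to 87 mm and grips with 3 to 60 N. Pads are 19 mm wide; open, the fingers measure 117 mm over their backs; the gripper's body (75 mm by 190 mm) begins 51 mm behind the grasp point.
Start: joints at [0.808, 18.392, -4.016, 83.108, 1.295, 78.541, -3.26], TCP at [0.65, -0, 0.405] pointing down, gripper open.
Joint ranges: [-163.93, 163.93], [-17.29, 119.83], [-79.2, 71.16], [3.27, 140.29], [-89.18, 269.18], [5.43, 117.66], [-154.24, 154.24]. Speed limits (degrees/s): [147.25, 147.25, 180, 180, 180, 180, 180].

### API

Orientations are given as [roll, pitch, yaw] about the fixed x, y, z axes, in that order (R = Rz(yaw) Ry(pitch) Rx(roll)).
In Python, from cell import env gives the robot as it stands. The module is installed in compiled form; this text tells all that it offers.
- The arm moves only by the tool carry_out, never from a script. Its argument "increments" is a list of rows, each a list of 5 numbers: the shift along the world's x, y, z in m, then the turn about the world's z in degrees, then the gripper's target within -1 to 1 (shut at 1, half-way at 0, fully open at -1). In form: [[dx, dy, dz, spin, jaw], ...]. A call has 1 to 20 rows; each row is the pose to reach, as a shift and turn from the pose commanded when the call began; what a row does not reach only later rows make up. A row lasts 1/10 s, in which the tool goes at most 50 mm and 8.59 degrees, less where a joint would pass 70% of its speed; a pose out of reach is approached as far as the arm can. A call with a gripper value outside its range is refused whole. The fingers move at their own pace and stop on an object; "grip_force" is the grip in N (left out, the last holds). Time passes only in rows, so rows that repeat a pose let the fingers close. It gives the time, the measured TCP pose, the force and the opening at its end, in the units of the state.
- env.get_obs(): the state, without advancing time (a new reading comes with each control period).
- env.read_camera(name): name is "scene" or "side" or "wrist"; returns (picture, depth): 420x560x3 uint8, red, green, blue; 420x560 float32, m along the optical axis (not along the pixel's ray), 0 where there is no reading.
- env.get_calibration(name): a dict with "K" (3x3 intrinsics, pixels), "camera_from_world" (4x4, takes a point from world to camera coordinates); the wrist camera has in their place "T_tool_cam" (4x4, takes a point from camera to tool coordinates, whose origin is the TCP and whose axes are the tool frame's). Camera axes: x right, y down, z forward; pixel columns grow to the right and rows downward; lengths in m; the calibration is good to about 2 mm. A picture is of the moment at which its call begins: read the wrist's pose just before it. get_calibration takes no time and is no camera call.
- env.sign_off(): hands the job in, once; it reports no verdict.
The state is a dict: "time_s": time; "qpos": joint angles; "joint_velocities": joint speeds; "effort": joint torques, N m; "tool_pos": TCP position; "tool_rot": TCP orientation; "force": force on the tool from outside, world axes, zero at the start; "wrist_torque": the same for the moment, N m; "grip_width": finger opening in m.
Only numpy, scipy, OpenCV 4.12 (cv2) and the standard library are available. Lean on these libraries where they do the work, as an engineer would, in place of code of your own. Each camera call takes 0.05 s, during which the arm holds its last target.

## Working session

There is one attempt and no reset: what is moved stays moved. The work goes in short steps, Python scripts to look and compute and a tool call to move; the robot and the scene stay as the last step left them, time stands still between calls to the robot, and variables do not carry over. Pictures are saved under pics/ and viewed, and the job is handed in when it is done.

Besides the shell and the picture viewer there is one more tool, called after ">>>" as name(argument=value, ...), one argument or row to a line, values as JSON. carry_out: Moves the arm, as the interface text tells. Its arguments: {"type":"object","properties":{"increments":{"type":"array"},"grip_force":{"type":"number"}},"required":["increments"]}

```bash
mkdir -p pics
cat > h.py <<'E'
import numpy as np, cv2
from cell import env
def grab(name,tag):
    o=env.get_obs(); p,d=env.read_camera(name); cv2.imwrite(f'pics/{tag}.png',p[:,:,::-1]); np.save(f'pics/{tag}.npy',d); return p,d,o
def world(name,u,v,d):
    c=env.get_calibration(name);K=c['K'];T=np.linalg.inv(c['camera_from_world'])
    p=np.array([(u-K[0,2])/K[0,0]*d,(v-K[1,2])/K[1,1]*d,d,1]); return (T@p)[:3]
E
python3 - <<'E'
from h import *
for n in ('scene','side'):
    grab(n,n+'0'); 
o=env.get_obs(); print(o)
E
```

```text
{'time_s': 0.1, 'qpos': array([ 0.80745369, 18.435789  , -4.01517852, 83.16584565,  1.29534772,
       78.54011002, -3.25854126]), 'joint_velocities': array([-0.07577894, -0.16759826,  0.09342742, -0.13518579,  0.01049406,
       -0.12259431, -0.06843501]), 'effort': array([ 1.37795760e-04, -4.92569017e+01, -4.06077392e-01, -3.13399816e+01,
       -6.42974046e-02,  3.95253638e-02,  6.49213871e-05]), 'tool_pos': array([ 6.49832933e-01, -3.18095787e-05,  4.03777605e-01]), 'tool_rot': array([1.79994254e+02, 9.64995140e-02, 3.28349546e-03]), 'force': array([ 0.03060453,  0.11133372, -0.38141062]), 'wrist_torque': array([ 0.05658185,  0.01341709, -0.03470189]), 'grip_width': 0.0871875852754649}
```

View pics/scene0.png

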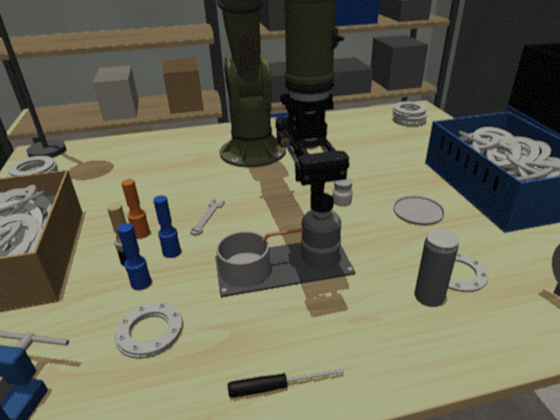

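View pics/side0.png

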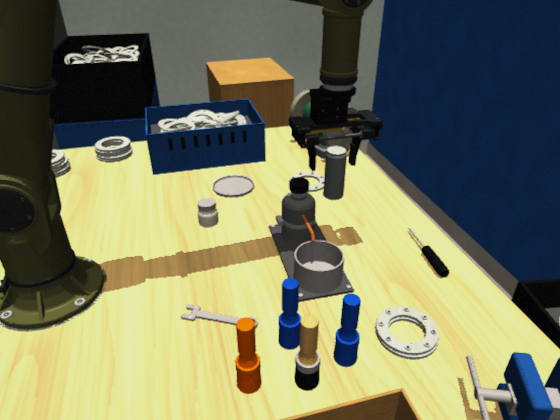

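Candidates for the brush: pale-handled one at scene (118,232)/side (308,345); orange at scene (133,208); blue at (165,228) and (135,258). The pale one with black bristles fits the description. I'll check it in crops.

Run:
```python
import cv2,numpy as np
a=cv2.imread('pics/side0.png');b=cv2.imread('pics/scene0.png')
c=cv2.resize(a[170:400,200:380],None,fx=2.5,fy=2.5,interpolation=cv2.INTER_CUBIC)
cv2.imwrite('pics/c1.png',c)
d=cv2.resize(b[170:300,90:360],None,fx=2.9,fy=2.9,interpolation=cv2.INTER_CUBIC)
cv2.imwrite('pics/c2.png',d)
```

```text
(no output)
```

View pics/c1.png

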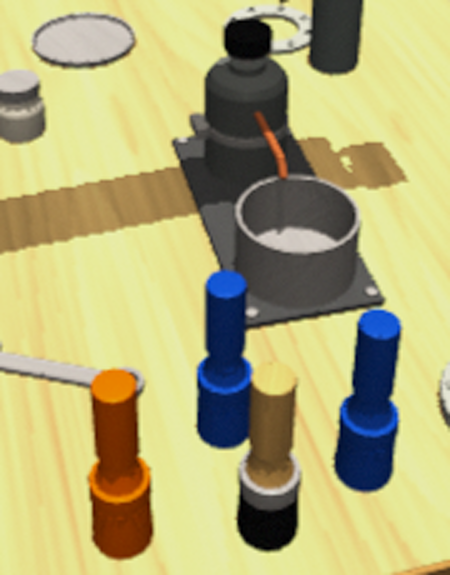

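View pics/c2.png

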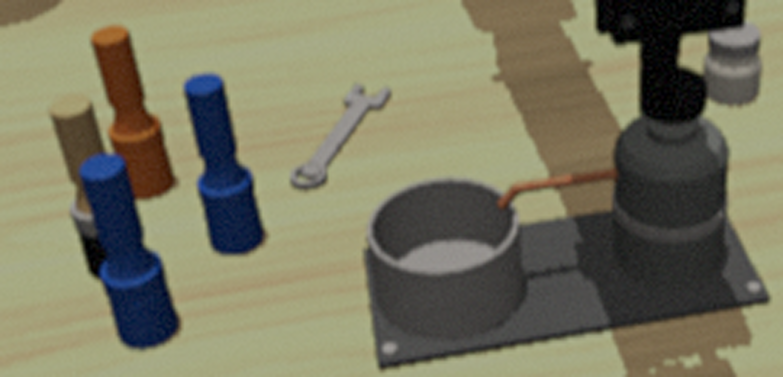

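```bash
cat >> h.py <<'E'
def plane(name,u,v,z):
    c=env.get_calibration(name);K=c['K'];T=np.linalg.inv(c['camera_from_world'])
    r=T[:3,:3]@np.array([(u-K[0,2])/K[0,0],(v-K[1,2])/K[1,1],1]); o=T[:3,3]
    return o+r*(z-o[2])/r[2]
def cloud(name,d):
    c=env.get_calibration(name);K=c['K'];T=np.linalg.inv(c['camera_from_world'])
    v,u=np.mgrid[:420,:560]; P=np.stack([(u-K[0,2])/K[0,0]*d,(v-K[1,2])/K[1,1]*d,d],-1)
    W=P@T[:3,:3].T+T[:3,3]; W[d<=0]=np.nan; return W
def circ(x,y):
    A=np.c_[2*x,2*y,np.ones(len(x))]; s=np.linalg.lstsq(A,x*x+y*y,rcond=None)[0]
    return s[0],s[1],np.sqrt(s[2]+s[0]**2+s[1]**2)
E
python3 - <<'E'
from h import *
np.set_printoptions(precision=4,suppress=True)
for n,u,v,z in [('side',309.2,321.2,.15),('side',299.2,182.5,.165),('side',233.6,186,.01),('side',319.2,253.2,.072),
  ('scene',90+73/2.9,170+107/2.9,.15),('scene',90+105/2.9,170+167/2.9,.15),('scene',90+444/2.9,170+228/2.9,.072),('scene',418,210,.01)]:
    print(n,u,v,plane(n,u,v,z))
W=cloud('side',np.load('pics/side0.npy')); S=cloud('scene',np.load('pics/scene0.npy'))
def sel(W,c,r,z0,z1):
    m=(np.hypot(W[...,0]-c[0],W[...,1]-c[1])<r)&(W[...,2]>z0)&(W[...,2]<z1); return W[m]
for nm,u,v,z,r,z0,z1 in [('brush',309.2,321.2,.15,.03,.143,.157),('cap',299.2,182.5,.165,.035,.158,.172),('pot',319.2,253.2,.072,.065,.067,.077)]:
    c=plane('side',u,v,z)
    for V in (W,S):
        p=sel(V,c,r,z0,z1)
        if len(p)>5: print(nm,len(p),p.mean(0),(p.min(0)+p.max(0))/2,p.max(0)-p.min(0),circ(p[:,0],p[:,1]))
for uv in [(233,186),(299,182),(309,321),(319,265)]:
    print(uv,W[uv[1],uv[0]])
E
```

```text
side 309.2 321.2 [ 0.4774 -0.3695  0.15  ]
side 299.2 182.5 [0.5892 0.045  0.165 ]
side 233.6 186 [0.4732 0.345  0.01  ]
side 319.2 253.2 [ 0.5876 -0.1159  0.072 ]
scene 115.17241379310344 206.89655172413794 [ 0.4827 -0.3649  0.15  ]
scene 126.20689655172414 227.58620689655172 [ 0.5652 -0.3378  0.15  ]
scene 243.10344827586206 248.6206896551724 [ 0.5912 -0.1212  0.072 ]
scene 418 210 [0.4779 0.3475 0.01  ]
brush 251 [ 0.4767 -0.3728  0.1498] [ 0.4775 -0.37    0.1483] [0.0278 0.0299 0.0104] (np.float64(0.4772427924035448), np.float64(-0.37157182439304415), np.float64(0.010858400649213793))
brush 115 [ 0.4792 -0.3678  0.1491] [ 0.4759 -0.3685  0.1475] [0.0294 0.0282 0.0084] (np.float64(0.47758019499533955), np.float64(-0.36816107468132914), np.float64(0.011045557945662832))
cap 193 [0.5875 0.0409 0.1653] [0.5885 0.0452 0.1636] [0.0444 0.0489 0.0108] (np.float64(0.5883325345511383), np.float64(0.043581736390763515), np.float64(0.01756407693208966))
cap 128 [0.5955 0.0574 0.1645] [0.5894 0.057  0.1629] [0.0457 0.0274 0.0097] (np.float64(0.5915387533638375), np.float64(0.05369530880594836), np.float64(0.014734705475403441))
pot 367 [ 0.5844 -0.127   0.0715] [ 0.5851 -0.1227  0.0716] [0.1092 0.1111 0.0092] (np.float64(0.5847298142640245), np.float64(-0.12363781921800329), np.float64(0.052738441670513475))
pot 365 [ 0.586  -0.1241  0.0709] [ 0.5819 -0.1216  0.0707] [0.1112 0.1089 0.0073] (np.float64(0.5832015705188185), np.float64(-0.12151588472969221), np.float64(0.05265088371793396))
(233, 186) [0.4728 0.3549 0.0047]
(299, 182) [0.5885 0.0444 0.1668]
(309, 321) [ 0.4773 -0.3687  0.1496]
(319, 265) [ 0.5992 -0.0894  0.0145]
```

Run:
```python
from h import *
np.set_printoptions(precision=4,suppress=True)
for n,u,v in [('blue2',290.4,283.2),('blue1',351.6,299.6),('orange',245.6,324)]: print(n,plane('side',u,v,.15))
b=np.array([.477,-.369])
for n in('side','scene'):
    d=np.load(f'pics/{n}0.npy'); im=cv2.imread(f'pics/{n}0.png').astype(int); W=cloud(n,d)
    m=(np.abs(W[...,0]-.477)<.17)&(np.abs(W[...,1]+.369)<.12)&(W[...,2]>.14)&(W[...,2]<.2)
    k,l,st,ce=cv2.connectedComponentsWithStats(m.astype('uint8'))
    for i in range(1,k):
        if st[i,4]>30:
            p=W[l==i]; print(n,ce[i],(p.min(0)+p.max(0))/2,im[l==i].mean(0))
# dish rim
for n in('side','scene'):
    W=cloud(n,np.load(f'pics/{n}0.npy'))
    m=(np.hypot(W[...,0]-.475,W[...,1]-.348)<.075)&(W[...,2]>.0075)&(W[...,2]<.02)
    p=W[m]; print('dish',n,len(p),circ(p[:,0],p[:,1]),p.min(0),p.max(0))
print(cv2.__version__)
a=cv2.imread('pics/side0.png'); cv2.imwrite('pics/c3.png',cv2.resize(a[160:215,190:280],None,fx=8,fy=8,interpolation=cv2.INTER_CUBIC))
```

```text
blue2 [ 0.4735 -0.2759  0.15  ]
blue1 [ 0.5617 -0.3425  0.15  ]
orange [ 0.3785 -0.3483  0.15  ]
side [290.2019 285.5728] [ 0.473  -0.2775  0.1465] [161.0563  67.9859  20.1549]
side [351.6134 301.5126] [ 0.5616 -0.3429  0.1466] [163.5084  73.3445  25.5294]
side [309.4485 323.4816] [ 0.4774 -0.37    0.1468] [ 96.1029 173.1912 192.0037]
side [245.4873 326.4945] [ 0.3781 -0.3493  0.1466] [  2.5127 101.8109 192.7855]
scene [127.7699 182.7257] [ 0.3765 -0.3473  0.1459] [ 47.1327  90.5841 135.1947]
scene [160.0077 199.6615] [ 0.4729 -0.2756  0.146 ] [115.3077  70.3     46.7231]
scene [114.2214 207.4357] [ 0.4773 -0.3683  0.1459] [ 89.5286 125.3929 135.8286]
scene [125.1916 228.5689] [ 0.5616 -0.3413  0.1462] [112.8323  58.6347  33.509 ]
dish side 160 (np.float64(0.4738605870574146), np.float64(0.350928882103208), np.float64(0.06092733436178702)) [0.4099 0.2865 0.0076] [0.5379 0.4188 0.0147]
dish scene 201 (np.float64(0.4704028572000194), np.float64(0.3522963694532008), np.float64(0.06293376727138705)) [0.4033 0.2881 0.0075] [0.5361 0.417  0.0141]
4.12.0
```

View pics/c3.png

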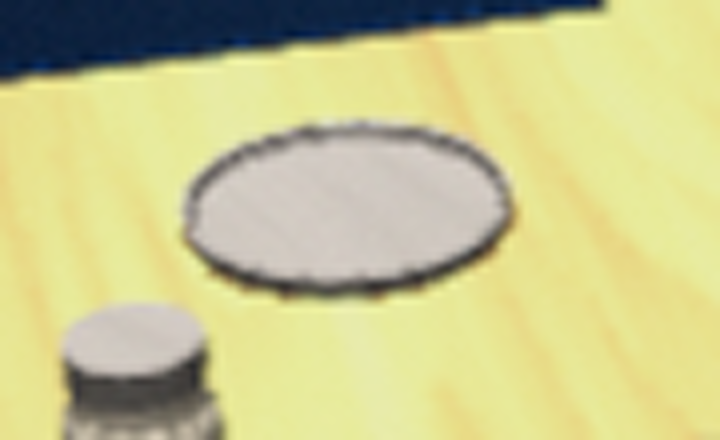

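>>> carry_out(
  increments=[
    [-0.03,0.02,0,0,1],
    [-0.062,0.045,0,0,1],
    [-0.062,0.045,0,0,1],
    [-0.062,0.045,0,0,1],
    [-0.062,0.045,-0.015,0,1],
    [-0.062,0.045,-0.03,0,1],
    [-0.062,0.045,-0.04,0,1],
    [-0.062,0.045,-0.04,0,1],
  ],
  grip_force=10,
)

```text
time_s: 0.9
tool_pos: [0.5876, 0.0443, 0.3615]
tool_rot: [180.0, 0.3, -0.0]
force: [-0.3, -0.0, 0.2]
grip_width: 0.0309
```

The crops confirm it: the pale wood handle, steel ferrule and black bristles are at side (309,322), world (0.477,-0.369). The dish is a clear ellipse at side (233,186), world about (0.473,0.351). Next I check the fingertips above the cap.

>>> carry_out(
  increments=[
    [0,0,0,0,1],
    [0,0,0,0,1],
    [0,0,0,0,1],
    [0,0,0,0,1],
  ],
)

```text
time_s: 1.3
tool_pos: [0.5882, 0.045, 0.3654]
tool_rot: [-180.0, -0.1, 0.0]
force: [0.3, 0.1, 0.3]
grip_width: 0.0026
```

Run:
```python
from h import *
p,d,o=grab('side','s1'); print(o['tool_pos'],o['force'],o['grip_width'])
p2,d,o=grab('scene','s2')
a=cv2.resize(p[130:250,240:360],(400,400),interpolation=cv2.INTER_CUBIC);b=cv2.resize(p2[130:250,260:380],(400,400),interpolation=cv2.INTER_CUBIC)
cv2.imwrite('pics/c4.png',np.hstack([a,b])[:,:,::-1])
```

```text
[0.58815642 0.04501396 0.36537381] [0.30764076 0.08135959 0.30676657] 0.002560333705073373
```

View pics/c4.png

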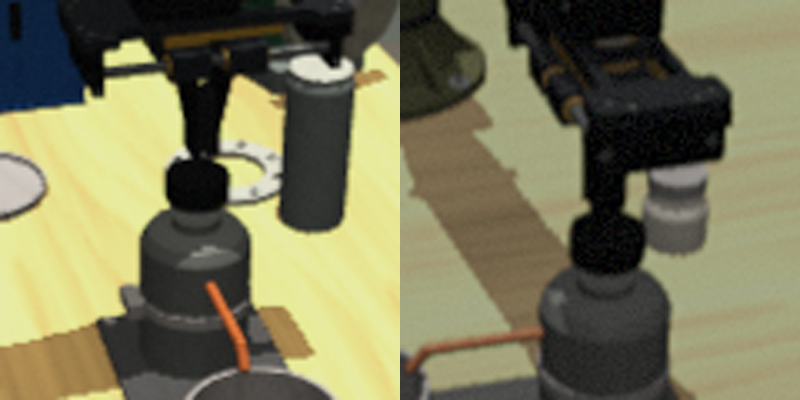

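The fingertips sit centred just above the cap in both views, left (203,160) and right (605,208).

>>> carry_out(
  increments=[
    [0,0,-0.008,0,1],
    [0,0,-0.014,0,1],
    [0,0,-0.018,0,1],
    [0,0,-0.02,0,1],
    [0,0,-0.022,0,1],
    [0,0,-0.024,0,1],
    [0,0,-0.024,0,1],
  ],
)

```text
time_s: 2.1
tool_pos: [0.5878, 0.0449, 0.3408]
tool_rot: [180.0, 0.0, -0.0]
force: [-2.4, 0.3, 3.2]
grip_width: 0.0006
```

>>> carry_out(
  increments=[
    [0,0,-0.002,0,1],
    [0,0,-0.004,0,1],
    [0,0,-0.005,0,1],
    [0,0,-0.005,0,1],
  ],
)

```text
time_s: 2.5
tool_pos: [0.5881, 0.045, 0.3359]
tool_rot: [180.0, -0.0, -0.0]
force: [-2.8, -0.7, 4.8]
grip_width: 0.0003
```

>>> carry_out(
  increments=[
    [0,0,-0.0006,0,1],
    [0,0,-0.0012,0,1],
    [0,0,-0.0016,0,1],
    [0,0,-0.0016,0,1],
  ],
)

```text
time_s: 2.9
tool_pos: [0.588, 0.045, 0.3356]
tool_rot: [-180.0, -0.0, 0.0]
force: [-4.1, -1.6, 10.4]
grip_width: 0.0004
```

Hard stop reached, with force rising to 10 N. Now I release the cap, and move off high toward the brush with the jaws turned -45° and part-opened.

>>> carry_out(
  increments=[
    [0,0,0.005,0,1],
    [0,0,0.015,0,1],
    [0,0,0.03,0,1],
    [0,0,0.06,0,1],
    [0,0,0.085,0,1],
    [-0.01,-0.04,0.085,-8,-0.4],
    [-0.02,-0.085,0.085,-16,-0.4],
    [-0.035,-0.13,0.085,-24,-0.4],
    [-0.047,-0.175,0.085,-32,-0.4],
    [-0.06,-0.22,0.085,-40,-0.4],
    [-0.07,-0.265,0.085,-45,-0.4],
    [-0.082,-0.31,0.085,-45,-0.4],
    [-0.095,-0.355,0.085,-45,-0.4],
    [-0.105,-0.395,0.085,-45,-0.4],
    [-0.111,-0.414,0.085,-45,-0.4],
    [-0.111,-0.414,0.085,-45,-0.4],
    [-0.111,-0.414,0.085,-45,-0.4],
  ],
)

```text
time_s: 4.6
tool_pos: [0.4773, -0.3688, 0.4194]
tool_rot: [-180.0, -0.0, -45.0]
force: [0.3, 1.2, -1.0]
grip_width: 0.0608
```

Run:
```python
from h import *
p,d,o=grab('side','s3'); print(o['tool_pos'],o['tool_rot'],o['force'],o['grip_width'])
p2,d,o=grab('wrist','w3')
```

```text
[ 0.47729254 -0.36878586  0.41941962] [-1.79953564e+02 -7.75784310e-03 -4.50152464e+01] [ 0.26029688  1.22632214 -0.983371  ] 0.060783679658585055
```

View pics/s3.png

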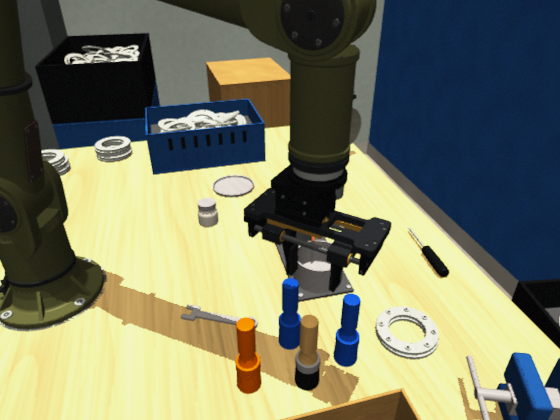

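View pics/w3.png

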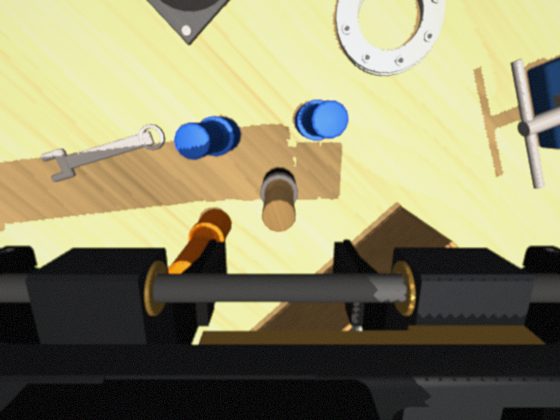

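Run:
```python
from h import *
np.set_printoptions(precision=4,suppress=True)
from scipy.spatial.transform import Rotation as R
o=env.get_obs(); d=np.load('pics/w3.npy'); c=env.get_calibration('wrist');K=c['K']
Rt=R.from_euler('xyz',o['tool_rot'],degrees=True).as_matrix()
v,u=np.mgrid[:420,:560];P=np.stack([(u-K[0,2])/K[0,0]*d,(v-K[1,2])/K[1,1]*d,d],-1)
W=(P@c['T_tool_cam'][:3,:3].T+c['T_tool_cam'][:3,3])@Rt.T+o['tool_pos']
m=(np.hypot(W[...,0]-.477,W[...,1]+.369)<.03)&(abs(W[...,2]-.15)<.006)
p=W[m];print(len(p),(p.min(0)+p.max(0))/2,p.max(0)-p.min(0),np.median(p,0))
S=cloud('scene',np.load('pics/scene0.npy'))
q=S[(S[...,1]<-.40)&(S[...,0]>.3)&(S[...,0]<.75)&(S[...,2]>.05)]
print('box',q.min(0),q.max(0),np.nanmax(q[:,1]))
```

```text
915 [ 0.4745 -0.3681  0.1479] [0.0294 0.0293 0.0078] [ 0.4755 -0.3674  0.1498]
box [ 0.3    -0.6445  0.05  ] [ 0.7457 -0.4381  0.1322] -0.4381275174905306
```

The wrist view shows the brush top at (278,213), midway between the fingers at columns 205 and 350. The wrist measurement agrees with the fixed cameras to within 2 mm. Descending to grip.

>>> carry_out(
  increments=[
    [-0.001,0,-0.03,0,-0.4],
    [-0.001,0,-0.065,0,-0.4],
    [-0.001,0,-0.095,0,-0.4],
    [-0.001,0,-0.12,0,-0.4],
    [-0.001,0,-0.137,0,-0.4],
    [-0.001,0,-0.137,0,-0.4],
    [-0.001,0,-0.137,0,1],
    [-0.001,0,-0.137,0,1],
    [-0.001,0,-0.137,0,1],
    [-0.001,0,-0.137,0,1],
    [-0.001,0,-0.137,0,1],
    [-0.001,0,-0.137,0,1],
  ],
  grip_force=25,
)

```text
time_s: 5.9
tool_pos: [0.4761, -0.3692, 0.2828]
tool_rot: [-180.0, -0.1, -45.0]
force: [-0.1, 0.7, 1.7]
grip_width: 0.0298
```

>>> carry_out(
  increments=[
    [0,0,0.02,0,1],
    [0,0,0.05,0,1],
    [0,0,0.085,0,1],
    [0,0,0.12,0,1],
    [0,0,0.15,0,1],
    [0,0,0.17,0,1],
    [0.015,0.03,0.17,0,1],
    [0.03,0.065,0.17,0,1],
    [0.045,0.1,0.17,0,1],
    [0.06,0.135,0.17,0,1],
    [0.075,0.17,0.17,0,1],
    [0.09,0.205,0.17,0,1],
    [0.102,0.228,0.17,0,1],
    [0.108,0.239,0.17,0,1],
    [0.108,0.239,0.17,0,1],
    [0.108,0.239,0.17,0,1],
  ],
)

```text
time_s: 7.5
tool_pos: [0.5835, -0.1318, 0.452]
tool_rot: [179.9, -0.0, -45.1]
force: [-0.1, 0.2, -0.4]
grip_width: 0.0295
```

Run:
```python
from h import *
p,d,o=grab('side','s4'); print(o['tool_pos'],o['tool_rot'],o['force'],o['grip_width'])
p2,d,o=grab('scene','s5')
a=cv2.resize(p[120:320,220:420],(400,400));b=cv2.resize(p2[120:320,150:350],(400,400))
cv2.imwrite('pics/c5.png',np.hstack([a,b])[:,:,::-1])
```

```text
[ 0.58349067 -0.13178436  0.45195455] [ 1.79903012e+02 -1.85908066e-02 -4.51110084e+01] [-0.09825508  0.19523388 -0.39510372] 0.029454299502378434
```

View pics/c5.png

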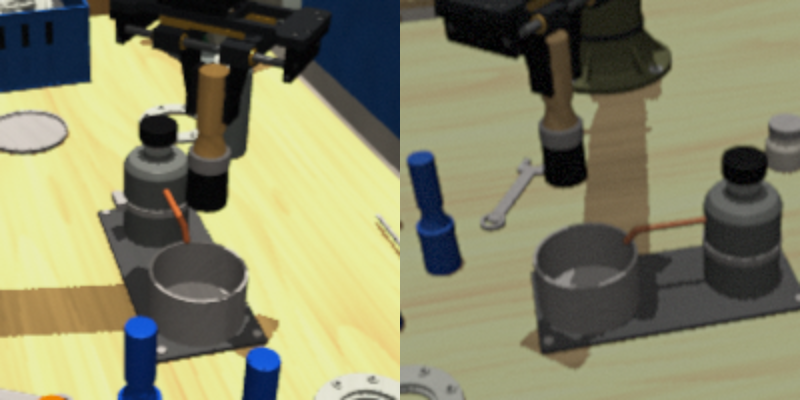

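The brush hangs upright over the pot (left crop (208,190), right (563,165)), and the cap is up. Dipping.

>>> carry_out(
  increments=[
    [0,0,-0.025,0,1],
    [0,0,-0.055,0,1],
    [0,0,-0.08,0,1],
    [0,0,-0.1,0,1],
    [0,0,-0.115,0,1],
    [0,0,-0.12,0,1],
    [0,0,-0.12,0,1],
  ],
)

```text
time_s: 8.3
tool_pos: [0.5838, -0.1307, 0.3319]
tool_rot: [180.0, 0.0, -45.1]
force: [0.6, 0.2, -1.4]
grip_width: 0.0293
```

Run:
```python
from h import *
p,d,o=grab('side','s6'); print(o['tool_pos'],o['tool_rot'],o['force'],o['grip_width'])
p2,d,o=grab('scene','s7')
a=cv2.resize(p[170:310,260:400],(400,400));b=cv2.resize(p2[160:300,180:320],(400,400))
cv2.imwrite('pics/c6.png',np.hstack([a,b])[:,:,::-1])
```

```text
[ 0.58377092 -0.13071844  0.33192532] [ 1.79963173e+02  2.04365566e-02 -4.50609260e+01] [ 0.55844127  0.16883632 -1.36477691] 0.029333070194264194
```

View pics/c6.png

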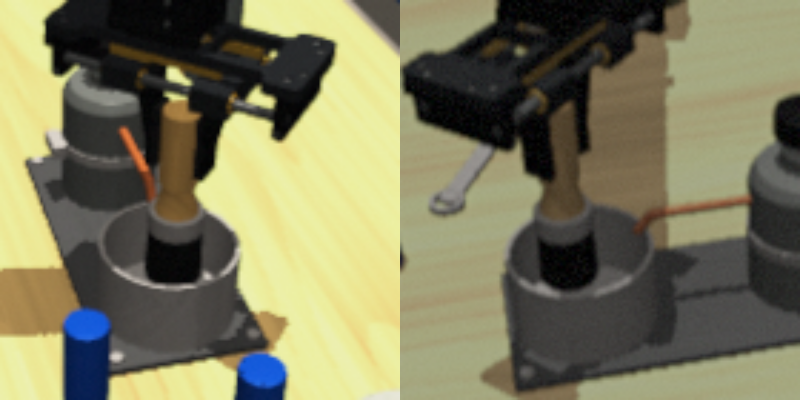

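The bristles are inside the pot opening, clear of wall and pipe (left crop (175,275), right (568,280)). Going 27 mm deeper.

>>> carry_out(
  increments=[
    [0,0,-0.008,0,1],
    [0,0,-0.016,0,1],
    [0,0,-0.022,0,1],
    [0,0,-0.027,0,1],
    [0,0,-0.027,0,1],
    [0,0,-0.027,0,1],
    [0,0,-0.027,0,1],
  ],
)

```text
time_s: 9.1
tool_pos: [0.5842, -0.13, 0.3055]
tool_rot: [-180.0, -0.0, -45.0]
force: [-0.2, -0.3, -0.9]
grip_width: 0.0293
```

>>> carry_out(
  increments=[
    [0,0,0.02,0,1],
    [0,0,0.055,0,1],
    [0,0,0.095,0,1],
    [0,0,0.13,0,1],
    [0,0,0.16,0,1],
    [-0.003,0.005,0.175,0,1],
    [-0.012,0.04,0.175,0,1],
    [-0.021,0.08,0.175,0,1],
    [-0.03,0.12,0.175,0,1],
    [-0.04,0.16,0.175,0,1],
    [-0.05,0.2,0.175,0,1],
    [-0.06,0.24,0.175,0,1],
    [-0.07,0.28,0.175,0,1],
    [-0.078,0.32,0.175,0,1],
    [-0.087,0.36,0.175,0,1],
    [-0.096,0.4,0.175,0,1],
    [-0.105,0.44,0.175,0,1],
    [-0.111,0.47,0.175,0,1],
    [-0.111,0.481,0.175,0,1],
    [-0.111,0.481,0.175,0,1],
  ],
)

```text
time_s: 11.1
tool_pos: [0.4721, 0.3525, 0.4792]
tool_rot: [179.9, 0.0, -44.8]
force: [0.5, -0.7, -0.3]
grip_width: 0.0294
```

>>> carry_out(
  increments=[
    [0,0,-0.02,0,1],
    [0,0,-0.05,0,1],
    [0,0,-0.08,0,1],
    [0,0,-0.11,0,1],
    [0,0,-0.13,0,1],
    [0,0,-0.145,0,1],
    [0,0,-0.145,0,1],
    [0,0,-0.145,0,1],
  ],
)

```text
time_s: 11.9
tool_pos: [0.4737, 0.3503, 0.3359]
tool_rot: [-180.0, -0.0, -45.1]
force: [0.0, -0.5, -0.3]
grip_width: 0.0296
```

Run:
```python
from h import *
p,d,o=grab('side','s8'); print(o['tool_pos'],o['tool_rot'],o['force'],o['grip_width'])
p2,d,o=grab('scene','s9')
a=cv2.resize(p[110:230,170:290],(400,400));b=cv2.resize(p2[120:240,360:480],(400,400))
cv2.imwrite('pics/c7.png',np.hstack([a,b])[:,:,::-1])
```

```text
[0.47366765 0.35032119 0.33587898] [-1.79962566e+02 -3.51096333e-02 -4.50738089e+01] [ 0.04423335 -0.53505595 -0.30615368] 0.02958868392078022
```

View pics/c7.png

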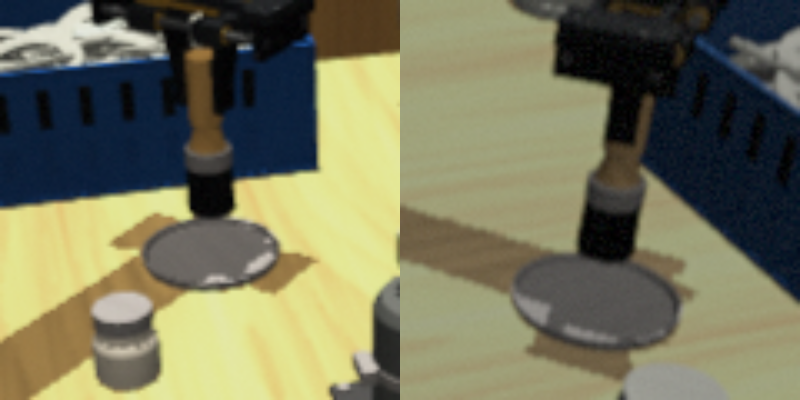

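Run:
```python
from h import *
for n in('side','scene'):
    S=cloud(n,np.load(f'pics/{n}0.npy'))
    q=S[(S[...,1]>.40)&(S[...,1]<.7)&(S[...,0]>.2)&(S[...,0]<.75)&(S[...,2]>.04)]
    print(np.percentile(q,[0,.5,50,99.5,100],axis=0))
W=cloud('side',np.load('pics/s8.npy'))
p=W[(np.hypot(W[...,0]-.473,W[...,1]-.351)<.06)&(W[...,2]>.035)&(W[...,2]<.1)]
print(p.min(0),p.max(0))
```

```text
[[0.23360919 0.49438992 0.04001154]
 [0.2353132  0.49705116 0.04095466]
 [0.42048972 0.50586706 0.10797436]
 [0.74465352 0.69558824 0.14324676]
 [0.74921297 0.69958502 0.14739247]]
[[0.22722572 0.50038294 0.04002214]
 [0.23075149 0.50195217 0.04097711]
 [0.46388844 0.55399761 0.10727341]
 [0.61088134 0.69629526 0.14159205]
 [0.61236664 0.69982509 0.14302549]]
[0.45612976 0.32094682 0.05534682] [0.49669666 0.35001404 0.09988515]
```

The brush hangs over the dish (left crop bristle end (210,212), dish centre (210,252)). The bin is at least 50 mm clear. Lowering slowly.

>>> carry_out(
  increments=[
    [0,0,-0.015,0,1],
    [0,0,-0.03,0,1],
    [0,0,-0.04,0,1],
    [0,0,-0.045,0,1],
    [0,0,-0.047,0,1],
    [0,0,-0.048,0,1],
    [0,0,-0.048,0,1],
  ],
)

```text
time_s: 12.7
tool_pos: [0.4731, 0.3511, 0.2875]
tool_rot: [-180.0, -0.0, -45.0]
force: [-0.2, -0.1, -1.5]
grip_width: 0.0296
```

>>> carry_out(
  increments=[
    [0,0,-0.001,0,1],
    [0,0,-0.0015,0,1],
    [0,0,-0.002,0,1],
    [0,0,-0.002,0,1],
  ],
)

```text
time_s: 13.1
tool_pos: [0.4731, 0.3511, 0.2858]
tool_rot: [-180.0, -0.0, -45.0]
force: [-0.2, 0.4, 1.7]
grip_width: 0.0293
```

>>> carry_out(
  increments=[
    [0,0,-0.0005,0,1],
    [0,0,-0.001,0,1],
    [0,0,-0.001,0,1],
  ],
)

```text
time_s: 13.4
tool_pos: [0.4732, 0.3512, 0.2857]
tool_rot: [-179.9, -0.0, -45.0]
force: [-2.0, -1.7, 7.7]
grip_width: 0.0296
```

Run:
```python
from h import *
p,d,o=grab('side','s10'); print(o['tool_pos'],o['tool_rot'],o['force'],o['grip_width'])
p2,d,o=grab('scene','s11')
a=cv2.resize(p[110:230,170:290],(400,400));b=cv2.resize(p2[120:240,360:480],(400,400))
cv2.imwrite('pics/c8.png',np.hstack([a,b])[:,:,::-1])
```

```text
[0.47315224 0.35121133 0.28572149] [-1.79937316e+02 -2.71195568e-02 -4.49978571e+01] [-2.00370907 -1.68594999  7.66073634] 0.029615502585594852
```

View pics/c8.png

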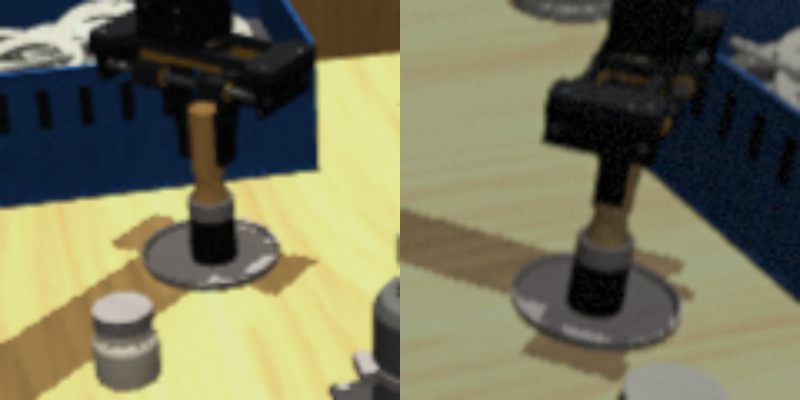

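The brush is seated centrally in the dish (left crop (213,255), right (597,305)), with a contact force of about 8 N. I ease the load, let go to a partial opening, then rise.

>>> carry_out(
  increments=[
    [0,0,0.001,0,1],
    [0,0,0.001,0,1],
    [0,0,0.001,0,-0.5],
    [0,0,0.001,0,-0.5],
    [0,0,0.001,0,-0.5],
    [0,0,0.001,0,-0.5],
    [0,0,0.001,0,-0.5],
    [0,0,0.001,0,-0.5],
    [0,0,0.02,0,-0.5],
    [0,0,0.05,0,-0.5],
    [0,0,0.09,0,-0.5],
    [0,0,0.13,0,-0.5],
    [0,0,0.15,0,-0.5],
    [0,0,0.15,0,-0.5],
    [0,0,0.15,0,-0.5],
  ],
)

```text
time_s: 15.0
tool_pos: [0.4729, 0.3509, 0.4339]
tool_rot: [-180.0, -0.0, -45.0]
force: [0.0, -0.1, -1.4]
grip_width: 0.0652
```

Run:
```python
from h import *
np.set_printoptions(precision=4,suppress=True)
p,d,o=grab('side','s12'); print(o['tool_pos'],o['force'],o['grip_width'])
p2,d2,o=grab('scene','s13')
for W in (cloud('side',d),cloud('scene',d2)):
    for z0,z1 in((.142,.158),(.09,.135)):
        q=W[(np.hypot(W[...,0]-.473,W[...,1]-.351)<.035)&(W[...,2]>z0)&(W[...,2]<z1)]
        print(len(q),(q.min(0)+q.max(0))/2,q[:,2].max())
    q=W[(np.hypot(W[...,0]-.588,W[...,1]-.045)<.02)&(W[...,2]>.14)]; print('cap z',np.median(q[:,2]))
cv2.imwrite('pics/c9.png',np.hstack([cv2.resize(x,None,fx=.7,fy=.7) for x in (p,p2)])[:,:,::-1])
```

```text
[0.4729 0.3509 0.4339] [ 0.0127 -0.0698 -1.4153] 0.06519312114093272
69 [0.4757 0.348  0.1499] 0.15729932730126828
135 [0.476  0.343  0.1128] 0.134945629555124
cap z 0.1662278047714778
104 [0.4742 0.3496 0.1487] 0.155281707809172
203 [0.4757 0.3476 0.1126] 0.13479085598248008
cap z 0.16527686237010003
```

View pics/c9.png

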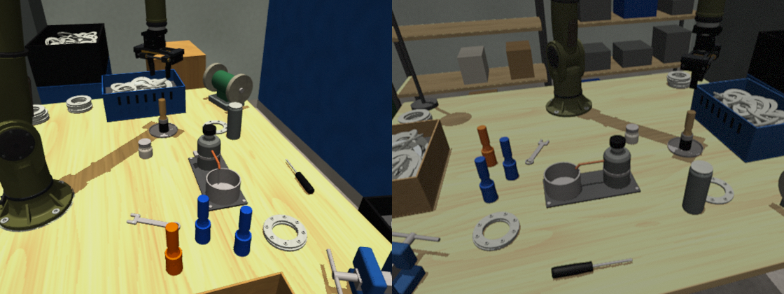

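The brush stands upright in the dish (left (162,115), right (687,135)) with its top at about 0.153 m. The cap is up, and nothing else appears to have moved. Handing in.

Run:
```python
from h import *
env.sign_off()
```

```text
the job is handed in; nothing more can be done
```

The brush is dipped and standing upright by itself near the middle of the drip dish, and I handed the job in at about 15 s of the 64 s allowed.

- **Pump cap:** I pressed it down to its hard stop (about 10 N) and let it come back up. The depth images after the last move put its top at about 0.165–0.166 m, so it is fully up.
- **Dip:** The pale-handled brush went into the pot to about 11 mm above its floor, worked out from the arm's position. It touched neither the wall nor the pipe in the pictures, taken 27 mm above full depth.
- **Placing:** I lowered it into the dish until the floor took about 8 N, eased the load off, then let go and rose clear.
- **Last checks:**
    - The two cameras put the brush axis within about 5 mm of the dish centre I had measured.
    - The brush top read 0.155–0.157 m against the expected 0.153 m, which is within depth noise.
    - The gripper was well above everything, and the other things looked unmoved in the last pictures.

The cameras disagreed on positions by 2–4 mm throughout. No check failed, and the sign-off gives no verdict.

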